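# Shut and latch the component case

### The job

The component assortment case on the bench has been left open. Push its lid over with the fingertips until it is fully shut, without slamming it, then push the two slide latches on the front edge of the lid outwards, each to the end of its travel, so that the case is locked. Only push: lift or carry nothing, do not shove the case across the bench, and leave the things around it and in it alone.

Things in the scene. Friction and masses are not known exactly. Their poses are not given: they have to be found in the camera images.
- case: Red plastic assortment case, loose on the bench, about 1.7 kg: an open box 150 mm deep (its x), 240 mm wide (its y), 48 mm high (its z), walls 4 mm, divided into 8 compartments of components. Origin at the centre of its underside; its x axis points to the hinged far side, -x is the front that faces the robot, y to the left, z up. A thin black carrying grip (fixed) stands 14 mm out of the middle of the front wall, 30 mm above the bench.
- lid (a joint): Hinge of the lid, rad: 0 = lid shut flat on the case, 1.57 = standing upright, 1.92 = leaning back on its stop; the lid starts open at 1.25 to 1.8. The hinge is stiff (about 0.2 N m): the lid stays at whatever angle it is left and must be pushed all the way down. The lid is a plate 150 mm by 240 mm, 10 mm thick: grey plastic rim and a clear pane, no handle.
- hinge_mid (a point): Middle of the hinge line of the lid, on the case's top far edge, 48 mm above the bench and 75 mm behind the case's centre. The hinge line runs along the case's y. The point turns with the lid: its -x axis points from the hinge along the lid to its free edge (150 mm), its z axis out of the lid's outer face, which lies 10 mm from the point (upward when shut; away from the robot when upright). The plate's inner face lies at the point.
- lid_front (a point): Middle of the lid's free edge, on the outer face, 150 mm from the hinge line; turns with the lid. 58 mm above the bench when the lid is shut.
- latch_left (a joint): Slide latch on the left (+y of the case) of the lid's front edge, m: 0 = unlocked, innermost; 0.020 = locked, outermost. It slides along the case's y, outwards (to the left) as the value grows; starts at 0 to 0.005. It slides stiffly (about 1.5 N) and stays where it is left.
- latch_left_rib (a point): Top of the left latch's thumb rib, in the middle; moves with the latch and the lid. The rib is a black upright bar 20 mm long across the sliding direction, 6 mm thick along it, standing 14 mm proud of the latch's flat plate (22 mm by 34 mm, 4 mm thick, lying on the lid). With the lid shut the rib's top is 76 mm above the bench, the plate's top 62 mm. At value 0 it is 75 mm from the case's middle, 13.5 mm in from the front edge.
- latch_right (a joint): The same latch on the right (-y of the case), m: 0 = unlocked, innermost; 0.020 = locked, outermost; it slides to the right, outwards, as the value grows. Both latches have a tongue hanging over the lid's edge, 12 mm out from the case's front wall; with the lid shut its foot slides under a ledge on that wall and locks the lid (pushed out too early, it lands on the ledge and the lid cannot shut).
- latch_right_rib (a point): Top of the right latch's thumb rib, in the middle; sizes as for the left one.
- toroid: Dark ferrite ring, 34 mm across, 13 mm high, lying in a front compartment of the case. Not to be taken out. Origin under its centre.
- capacitor: Blue can capacitor 18 mm across, 32 mm high, standing in a rear compartment of the case, below the rim. Not to be taken out. Origin under its centre.
- solder_spool: Spool of solder 64 mm across, 45 mm high, standing to the right of the case. Origin under its centre.
- screwdriver: Black-handled screwdriver 190 mm long, 26 mm thick, lying along the front of the case. Origin under its middle.
- pliers: Green-handled pliers about 150 mm long, 65 mm wide, 15 mm high, lying behind the case, partly under the lid when that leans back. Origin under the middle.
- bench_vise: Small grey bench vise on a round foot, 74 mm across at the foot, 110 mm over the jaws, 120 mm high, left of the case. Origin under its centre.
- iron_stand: Black soldering-iron stand with a sponge, 170 by 85 mm, 100 mm high, right of the case. Origin under its centre.
- multimeter: Orange multimeter lying flat, 170 by 82 mm, 46 mm high, at the front left. Origin under its centre.

How it is judged:
By the outcome, as a careful person would: the job done as asked, in the order asked, and still so for the second after the job is handed in, with the robot touching nothing.
It also fails if it takes over 54 s, if anything falls off the work surface, if the arm or the gripper's body presses on something with over 40 N, if the wrist force passes 120 N, or if a joint passes its speed limit or range.

### The arm

A 6-joint arm with a two-finger parallel gripper is mounted at the origin on the work surface. World frame = base frame: x ahead of the robot, y to its left, z up, the work surface at z = 0. Lengths are in m, angles in rad, forces in N, time in s.
With the tool pointing down it reaches from about 0.375 to 0.925 m from the base axis. Payload 5.7 kg.
Tool frame: the origin (TCP) lies midway between the tips of the shut fingers; the grasp point (between the pads) lies 19 mm behind it; z points along the fingers, x is the direction in which the jaws open and shut, and the axes are right-handed (so a half turn about z gives the same grasp; the last joint's range is limited). The gripper opens to 88 mm and grips with 3 to 60 N. Pads are 20 mm wide; open, the fingers measure 115 mm over their backs; the gripper's body (75 mm by 178 mm) begins 61 mm behind the grasp point.
Start: joints at [-0.115, 0.359, 1.51, -0, 1.272, -0.115], TCP at [0.6, -0, 0.223] pointing down, gripper open.
Joint ranges: [-2.97, 2.97], [-1.01, 2.36], [0.21, 2.38], [-0.96, 4.11], [0.2, 2.71], [-2.98, 2.98]. Speed limits (rad/s): [2.39, 2.39, 3.14, 3.14, 3.14, 3.14].

### API

Orientations are given as a unit quaternion [x, y, z, w].
In Python, from bench import move_ptp, servo_line, goto_joints, move_gripper, sleep, inverse_kinematics, capture, PlanningError, close_job, spot_in, silhouettes, current_clock, current_joint_pos, current_qvel, current_joint_torque, current_position, current_orientation, current_force, current_torque, current_finger_gap gives the robot as it stands. Calls block until the motion is done:
- move_ptp(position, orientation): joint-space move of the TCP to a pose.
- servo_line(position, orientation=None, rate=0.15, contact_N=None): straight line of the TCP; orientation=None keeps the orientation; rate is the mean speed in m/s. With contact_N (N) it stops when the force on the tool has changed by that much, and returns True; else False.
- goto_joints(angles): joint-space move.
- move_gripper(opening): finger opening in m; the grip force is fixed at half the most; returns when the fingers have stopped.
- sleep(seconds).
- inverse_kinematics(position, orientation): joint angles nearest the present ones, or None.
- capture(name): name is "scene" or "side" or "wrist"; returns a dict with "image" (400x640x3 uint8, blue, green, red), "range_z" (400x640 float32, m along the optical axis (not along the pixel's ray), 0 where there is no reading), "intrinsics" (3x3 intrinsics, pixels), "R" (3x3) and "t" (3): a world point X has camera coordinates R X + t. Camera axes: x right, y down, z forward; pixel columns grow to the right and rows downward; lengths in m; the calibration is good to about 2 mm. A picture is of the moment at which its call begins.
A pose or a line that the arm cannot do raises PlanningError and nothing moves.
- close_job(): hands the job in, once; it reports no verdict.
Trained networks look in the newest picture that a camera, given by its name, has taken for a name from the list of things; names that differ only in an ending like _2 or _b are one class to them, and where a whole thing is asked for, a point or a joint stands for the part that bears it (a point fixed in the world has none). Each returns a list of dicts, best first, with "conf" (0 to 1); they miss things now and then, are a little off and sometimes report something else, mostly with a low value. They report only what shows in the picture. A call takes as long as a camera call.
- spot_in(camera, query): "xy" ([column, row] in pixels, amid what is visible of it).
- silhouettes(camera, query): "region" (400x640 bool, what is visible of it) and "xy" ([column, row] in pixels, amid what is visible of it).
Readings, each from a call of its own:
- current_clock(): time.
- current_joint_pos(): joint angles.
- current_qvel(): joint speeds.
- current_joint_torque(): joint torques, N m.
- current_position(): TCP position.
- current_orientation(): TCP orientation.
- current_force(): force on the tool from outside, world axes, zero at the start.
- current_torque(): the same for the moment, N m.
- current_finger_gap(): finger opening in m.
Only numpy, scipy, OpenCV 4.12 (cv2) and the standard library are available. Lean on these libraries where they do the work, as an engineer would, in place of code of your own. Each camera call takes 0.05 s, during which the arm holds its last target. There are 200 camera calls.

## Working session

There is one attempt and no reset: what is moved stays moved. The work goes in short steps, each a Python script; the robot and the scene stay as the last script left them, time stands still between calls to the robot, and variables do not carry over. Pictures are saved under pics/ and viewed, about 8 in all and at most 12, crops included, and the job is handed in when it is done.

```bash
ls; mkdir -p pics; python3 - <<'E'
from bench import *
import cv2,numpy as np
for n in("scene","side"):
    c=capture(n); cv2.imwrite(f"pics/{n}0.png",c["image"]); np.savez(f"{n}0.npz",**c)
    K,R,t=c["intrinsics"],np.array(c["R"]),np.array(c["t"]); print(n,"campos",-R.T@t,"fwd",R[2])
    for q in("case","lid","lid_front","hinge_mid","latch_left_rib","latch_right_rib"):
        for d in spot_in(n,q)[:2]:
            u,v=d["xy"]; z=c["range_z"][int(v),int(u)]
            print(q,round(d["conf"],2),np.round(d["xy"]),np.round(R.T@(np.linalg.solve(K,[u*z,v*z,z])-t),3))
print(current_clock())
E
```

```text
pics
scene campos [1.07778415 0.49271209 1.07060606] fwd [-0.43507206 -0.42945378 -0.79137965]
case 0.92 [339. 230.] [0.572 0.071 0.04 ]
case 0.74 [374. 218.] [0.441 0.112 0.024]
lid 0.87 [325. 226.] [0.652 0.082 0.16 ]
lid 0.26 [468. 245.] [0.31  0.394 0.036]
lid_front 0.98 [321. 228.] [0.649 0.064 0.132]
hinge_mid 0.55 [321. 229.] [0.649 0.065 0.121]
latch_right_rib 0.61 [430. 284.] [0.551 0.396 0.11 ]
latch_right_rib 0.56 [312. 192.] [ 0.506 -0.131  0.   ]
side campos [ 0.05268867 -0.66046132  0.830775  ] fwd [ 0.41901548  0.58778344 -0.69205249]
case 0.71 [335. 173.] [0.616 0.078 0.029]
lid 0.72 [356. 154.] [0.632 0.004 0.138]
lid_front 0.49 [195. 166.] [0.29  0.349 0.036]
hinge_mid 0.92 [353. 151.] [0.638 0.024 0.135]
latch_right_rib 0.68 [364. 140.] [ 0.627 -0.031  0.209]
0.7
```

View pics/scene0.png

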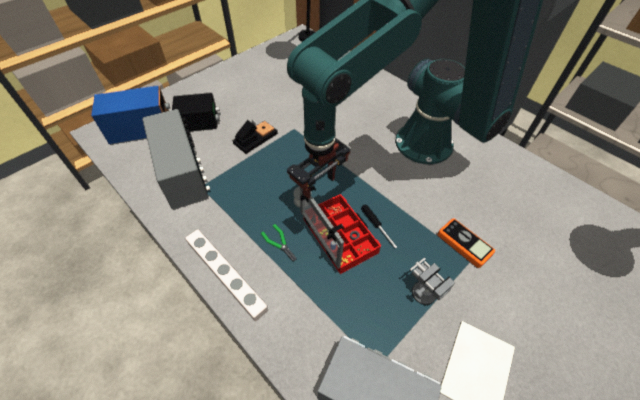

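View pics/side0.png

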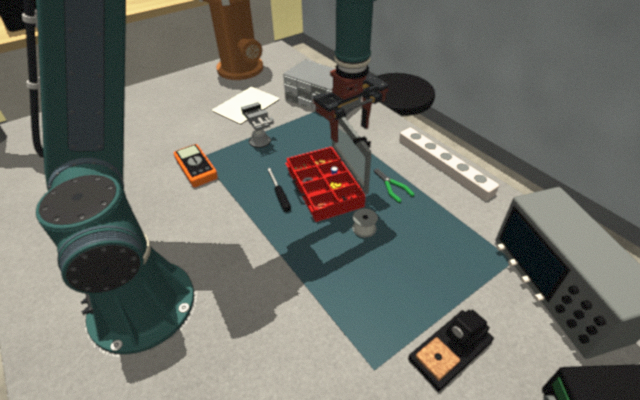

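The scene view shows the open red case near (340,230), with the lid upright at (322,225). The side view has the case at (325,182) and the lid at (355,150), with the gripper right above it. Next I'll fit the case pose from the red points and the lid plane from the depth.

```bash
cat > fit.py <<'E'
import numpy as np,cv2
def cloud(c):
    K,R,t=c["intrinsics"],c["R"],c["t"]; z=c["range_z"].astype(float)
    v,u=np.mgrid[:400,:640]; P=np.stack([u*z,v*z,z],-1)@np.linalg.inv(K).T
    return (P-t)@R
def red(img):
    b,g,r=[img[...,i].astype(int) for i in range(3)]
    return (r>90)&(g<0.4*r)&(b<0.45*r)
E
python3 - <<'E'
from fit import *
A=[]
for n in("scene","side"):
    c=np.load(n+"0.npz"); P=cloud(c); m=red(c["image"])&(c["range_z"]>0)
    m&=(abs(P[...,0]-.57)<.17)&(abs(P[...,1]-.05)<.2)
    Q=P[m&(P[...,2]>.040)&(P[...,2]<.056)]; A.append(Q)
    (cx,cy),s,a=cv2.minAreaRect((Q[:,:2]*1000).astype(np.float32)); print(n,len(Q),cx,cy,s,a,np.percentile(Q[:,2],[50,95]))
    L=P[(P[...,2]>.075)&(P[...,2]<.26)&(abs(P[...,0]-.65)<.08)&(abs(P[...,1]-.05)<.17)]
    h,e=np.histogram(L[:,2],12); print("lid pts",len(L)); 
    for lo in np.arange(.075,.25,.02):
        q=L[(L[:,2]>lo)&(L[:,2]<lo+.02)]
        if len(q)>3: print(round(lo,3),len(q),np.round(np.percentile(q[:,0],[5,50,95]),3),np.round(np.percentile(q[:,1],[2,98]),3))
Q=np.vstack(A);print(cv2.minAreaRect((Q[:,:2]*1000).astype(np.float32)))
E
```

```text
scene 423 563.4344482421875 70.48855590820312 (245.22239685058594, 149.14462280273438) 75.02950286865234 [0.04439405 0.05115695]
lid pts 1276
0.075 146 [0.623 0.652 0.674] [-0.054  0.168]
0.095 164 [0.622 0.65  0.673] [-0.059  0.168]
0.115 150 [0.622 0.65  0.673] [-0.061  0.168]
0.135 144 [0.624 0.648 0.674] [-0.062  0.168]
0.155 116 [0.623 0.65  0.675] [-0.061  0.169]
0.175 203 [0.624 0.652 0.677] [-0.054  0.168]
0.195 299 [0.608 0.649 0.671] [-0.025  0.165]
0.215 14 [0.642 0.649 0.65 ] [-0.011  0.011]
0.235 35 [0.641 0.649 0.651] [-0.012  0.012]
side 808 567.5984497070312 69.1395034790039 (244.6279754638672, 153.8113250732422) 75.71316528320312 [0.04451212 0.05069954]
lid pts 1397
0.075 176 [0.614 0.638 0.664] [-0.065  0.137]
0.095 180 [0.614 0.638 0.661] [-0.064  0.123]
0.115 188 [0.614 0.637 0.66 ] [-0.065  0.124]
0.135 189 [0.613 0.637 0.66 ] [-0.064  0.125]
0.155 125 [0.612 0.629 0.657] [-0.065  0.117]
0.175 204 [0.613 0.634 0.656] [-0.065  0.122]
0.195 236 [0.603 0.629 0.651] [-0.062  0.092]
0.215 33 [0.643 0.645 0.651] [-0.013  0.01 ]
0.235 52 [0.643 0.645 0.652] [-0.013  0.006]
((566.12646484375, 69.45130157470703), (244.59356689453125, 156.9669189453125), 75.64852142333984)
```

```bash
python3 - <<'E'
import cv2,numpy as np
a=cv2.imread("pics/scene0.png")[150:290,260:420];b=cv2.imread("pics/side0.png")[80:230,270:430]
cv2.imwrite("pics/crop0.png",np.hstack([cv2.resize(i,(400,375),interpolation=cv2.INTER_CUBIC) for i in(a,b)]))
E
```

```text
(no output)
```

View pics/crop0.png

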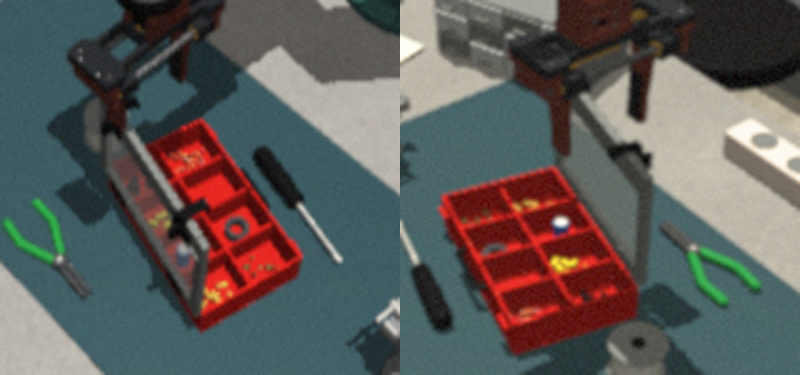

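The crops show the lid close to upright, hinged on the far side, with the latches on its outer face at the top. I also see the pliers behind it and the spool to the right. The case is at about (0.566, 0.070) with a yaw of about -14.5°. I'll lift clear, close the fingers, align them with the case and measure again with all three cameras.

```bash
cat >> fit.py <<'E'
from scipy.spatial.transform import Rotation as Ro
def quat(yaw,flip=0):
    y=np.array([-np.sin(yaw),np.cos(yaw),0])*(-1 if flip else 1); z=np.array([0,0,-1.])
    return Ro.from_matrix(np.stack([y,np.cross(z,y),z],1)).as_quat()
E
python3 - <<'E'
from bench import *
from fit import *
print(np.round(Ro.from_quat(current_orientation()).as_matrix(),2).tolist())
p=current_position(); servo_line([p[0],p[1],.30],rate=.2)
move_gripper(0.0)
yaw=np.radians(-14.5)
for f in(0,1): print(f,inverse_kinematics([.56,-.02,.36],quat(yaw,f)))
f=min((0,1),key=lambda f:abs(np.array(inverse_kinematics([.56,-.02,.36],quat(yaw,f)))[5]-current_joint_pos()[5]))
move_ptp([.52,.08,.38],quat(yaw,f)); print("flip",f,current_clock())
for n in("scene","side","wrist"):
    c=capture(n); cv2.imwrite(f"pics/{n}1.png",c["image"]); np.savez(f"{n}1.npz",**c)
    P=cloud(c); m=red(c["image"])&(c["range_z"]>0)&(abs(P[...,0]-.57)<.17)&(abs(P[...,1]-.07)<.17)
    Q=P[m&(P[...,2]>.042)&(P[...,2]<.054)]
    if len(Q): print(n,len(Q),cv2.minAreaRect((Q[:,:2]*1000).astype(np.float32)))
    ex=np.array([np.cos(yaw),np.sin(yaw),0]);ey=np.array([-ex[1],ex[0],0])
    D=P-[.566,.07,0];x,y,z=D@ex,D@ey,P[...,2]
    s=silhouettes(n,"lid"); m=(z>.07)&(z<.23)&(abs(x-.08)<.08)&(abs(y)<.14)
    print("cam",np.round(-c["R"].T@c["t"],3),"lidpts",m.sum())
    for lo in np.arange(.07,.22,.02):
        q=m&(z>lo)&(z<lo+.02)
        if q.sum()>3: print(round(lo,2),q.sum(),np.round(np.percentile(x[q],[5,25,50,75,95]),4))
    for q in("latch_left_rib","latch_right_rib"):
        for d in spot_in(n,q)[:2]:
            u,v=np.round(d["xy"]).astype(int); print(q,round(d["conf"],2),u,v,np.round([x[v,u],y[v,u],z[v,u]],3))
E
python3 -c "
import cv2,numpy as np
cv2.imwrite('pics/w1.png',cv2.imread('pics/wrist1.png'))"
```

```text
[[1.0, 0.0, -0.0], [0.0, -1.0, 0.0], [-0.0, -0.0, -1.0]]
0 [-1.58968384e-01  2.06854827e-01  1.38946304e+00 -4.44089210e-16
  1.54527479e+00 -1.47669197e+00]
1 [-1.58968384e-01  2.06854827e-01  1.38946304e+00 -4.44089210e-16
  1.54527479e+00  1.66490068e+00]
flip 0 3.6667
scene 304 ((565.1173095703125, 70.51254272460938), (243.93722534179688, 149.2864227294922), 75.67609405517578)
cam [1.078 0.493 1.071] lidpts 1340
0.07 143 [0.0808 0.082  0.083  0.0838 0.0849]
0.09 152 [0.0803 0.0817 0.0826 0.0834 0.0847]
0.11 158 [0.0804 0.0815 0.0824 0.083  0.0845]
0.13 143 [0.0797 0.081  0.082  0.0828 0.0841]
0.15 112 [0.0787 0.0812 0.0819 0.0827 0.0836]
0.17 191 [0.0799 0.0819 0.0831 0.0858 0.095 ]
0.19 362 [0.0672 0.0758 0.0801 0.083  0.0918]
0.21 79 [0.0538 0.0612 0.0704 0.0794 0.0859]
latch_left_rib 0.51 333 232 [0.085 0.085 0.205]
latch_left_rib 0.2 253 134 [ 0.076 -0.541  0.052]
side 589 ((567.4151000976562, 69.20601654052734), (243.12014770507812, 156.66722106933594), 75.72734069824219)
cam [ 0.053 -0.66   0.831] lidpts 1674
0.07 211 [0.0759 0.0805 0.0817 0.0826 0.0841]
0.09 211 [0.0756 0.
[... 413 characters left out ...]
((567.2887573242188, 69.67642211914062), (239.2515106201172, 151.05926513671875), 76.282958984375)
cam [0.445 0.098 0.541] lidpts 5781
0.07 758 [0.0741 0.079  0.0799 0.0813 0.0819]
0.09 837 [0.0739 0.0789 0.0795 0.081  0.0817]
0.11 947 [0.0735 0.0785 0.0794 0.0807 0.0814]
0.13 1047 [0.0733 0.0783 0.079  0.0804 0.0812]
0.15 578 [0.0726 0.0749 0.078  0.0793 0.0808]
0.17 1046 [0.0725 0.0731 0.0739 0.0752 0.076 ]
0.19 542 [0.0525 0.055  0.0605 0.0725 0.0746]
0.21 26 [0.0522 0.0544 0.0587 0.0605 0.0634]
latch_left_rib 0.69 406 273 [0.056 0.079 0.209]
latch_left_rib 0.16 356 257 [0.08  0.034 0.123]
latch_right_rib 0.65 257 273 [ 0.056 -0.076  0.209]
latch_right_rib 0.29 355 260 [0.079 0.032 0.132]
```

View pics/wrist1.png

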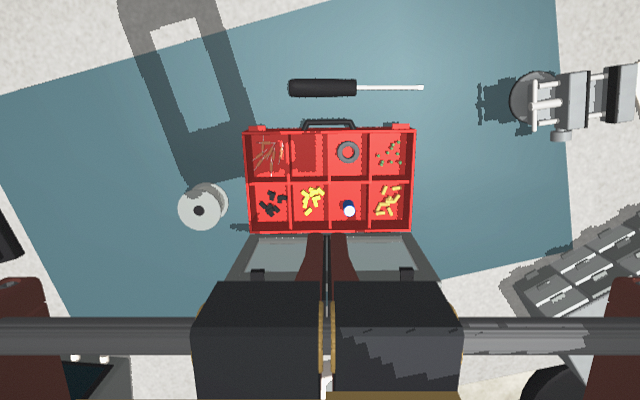

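The wrist view shows the lid upright, the ribs at (258,273) and (406,273), and free space behind the lid. Now I'll descend behind it, approach until contact and push it over along the arc.

```bash
cat >> fit.py <<'E'
YAW=np.radians(-14.2); C=np.array([.566,.070,0]); Q=quat(YAW)
RC=Ro.from_euler('z',YAW).as_matrix()
def W(x,y,z): return (C+RC@np.array([x,y,z])).tolist()
def L(p): return RC.T@(np.array(p)-C)
E
python3 - <<'E'
from bench import *
from fit import *
move_ptp(W(.135,0,.32),Q)
servo_line(W(.135,0,.173),rate=.2)
f0=np.array(current_force())
hit=servo_line(W(.075,0,.173),rate=.04,contact_N=1.0)
p=L(current_position()); print(hit,p,RC.T@(np.array(current_force())-f0),current_clock())
r=.125; off=np.clip(p[0]-.085,.0,.02); print("off",off)
if hit:
  for th in np.r_[np.arange(1.5,.2,-.1),.15,.07,0]:
    servo_line(W(.075-r*np.cos(th)+.010*np.sin(th)+off,0,.048+r*np.sin(th)+.010*np.cos(th)),Q,rate=.08 if th>.3 else .04)
    f=RC.T@(np.array(current_force())-f0); print(round(th,2),np.round(L(current_position()),4),np.round(f,1))
    if np.linalg.norm(f)>15: print("STOP");break
  print(current_clock())
c=capture("side"); cv2.imwrite("pics/side2.png",c["image"])
E
```

```text
True [ 9.32529994e-02 -1.80659305e-05  1.72752836e-01] [-1.02453299 -0.43402418 -1.09620529] 6.9333
off 0.008252999406146752
1.5 [0.0838 0.     0.1733] [-0.6  0.8 -0.4]
1.4 [ 0.0714 -0.      0.1727] [ 0.2  0.4 -1. ]
1.3 [0.059 0.    0.171] [0.2 1.2 0.1]
1.2 [0.0468 0.     0.1681] [-0.6  0.4 -0.4]
1.1 [0.035  0.     0.1638] [ 0.2  0.4 -0.6]
1.0 [ 0.0236 -0.      0.1584] [-0.6  0.5 -0.9]
0.9 [ 1.290e-02 -1.000e-04  1.519e-01] [-1.8  0.7 -0.5]
0.8 [ 2.800e-03 -1.000e-04  1.444e-01] [-0.3  1.   0.5]
0.7 [-6.600e-03 -1.000e-04  1.358e-01] [-0.8 -0.8 -0.7]
0.6 [-1.480e-02 -1.000e-04  1.265e-01] [-0.4  0.5 -0.1]
0.5 [-2.210e-02 -1.000e-04  1.164e-01] [-0.3  0.  -0.6]
0.4 [-2.850e-02 -1.000e-04  1.056e-01] [ 0.   0.2 -1.1]
0.3 [-0.0336 -0.0001  0.0942] [-0.5 -0.6 -1.8]
0.15 [-0.0391 -0.0001  0.0764] [-0.1  0.8 -0.8]
0.07 [-0.0411 -0.0001  0.0664] [ 0.5  1.2 -0.4]
0.0 [-0.0412  0.0001  0.0583] [-0.1  0.2  4.6]
12.4417
```

```bash
python3 - <<'E'
from bench import *
from fit import *
f0=np.array(current_force())
p=L(current_position())
print(servo_line(W(p[0],0,.052),rate=.02,contact_N=9), L(current_position()), current_force())
servo_line(W(p[0],0,.10),rate=.1); servo_line(W(-.06,0,.30),rate=.25)
for n in("side","wrist","scene"):
    c=capture(n); cv2.imwrite(f"pics/{n}3.png",c["image"]); P=(cloud(c)-C)@RC; x,y,z=P[...,0],P[...,1],P[...,2]
    m=(abs(x)<.075)&(abs(y)<.12)&(z>.03)&(z<.07); print(n,"lid z by x",[np.round(np.percentile(z[m&(x>a)&(x<a+.03)],[50,90]),4) for a in(-.07,-.01,.04)])
    for s in(1,-1):
        m=(z>.066)&(z<.085)&(abs(x+.06)<.03)&(abs(y*s-.085)<.04); print(s,m.sum(),np.round(np.percentile(P[m],[5,50,95],axis=0),4).tolist() if m.sum() else None)
    for q in("latch_left_rib","latch_right_rib"):
        for d in spot_in(n,q)[:2]:
            u,v=np.round(d["xy"]).astype(int); print(q,round(d["conf"],2),u,v,np.round(P[v,u],4))
print(current_clock())
E
```

```text
True [-0.04116377  0.00013731  0.05821085] [-1.45207331 -0.71854145  9.58308997]
side lid z by x [array([0.0587, 0.0628]), array([0.0573, 0.0595]), array([0.0576, 0.0598])]
1 29 [[-0.0726, 0.0726, 0.0665], [-0.0607, 0.077, 0.0728], [-0.0509, 0.0808, 0.0773]]
-1 30 [[-0.0674, -0.0812, 0.0666], [-0.059, -0.0786, 0.0731], [-0.0497, -0.0737, 0.078]]
wrist lid z by x [array([0.0574, 0.0614]), array([0.0564, 0.0575]), array([0.0568, 0.0584])]
1 125 [[-0.0706, 0.0751, 0.0688], [-0.0617, 0.0772, 0.0749], [-0.0527, 0.0806, 0.0761]]
-1 126 [[-0.0692, -0.0801, 0.0674], [-0.0607, -0.0768, 0.0749], [-0.0514, -0.0746, 0.0764]]
latch_left_rib 0.76 397 157 [-0.0698  0.0753  0.0708]
latch_right_rib 0.59 259 161 [-0.0661 -0.0759  0.0749]
scene lid z by x [array([0.0595, 0.0632]), array([0.0582, 0.061 ]), array([0.0587, 0.0616])]
1 22 [[-0.0723, 0.0755, 0.0664], [-0.0618, 0.0802, 0.075], [-0.0533, 0.0912, 0.0786]]
-1 21 [[-0.0682, -0.0865, 0.0666], [-0.061, -0.0765, 0.072], [-0.0514, -0.0665, 0.079]]
latch_left_rib 0.67 371 236 [-0.0618  0.0828  0.0641]
latch_left_rib 0.52 469 244 [-0.3316  0.2508  0.038 ]
14.675
```

View pics/wrist3.png

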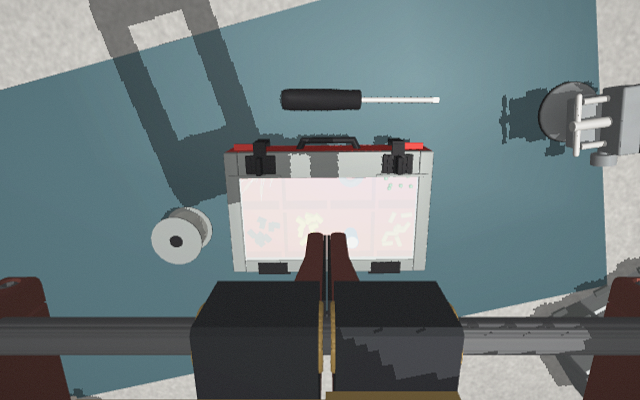

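The wrist view shows the lid shut flat, with ribs at about (397,160) and (262,160), and the depth readings put them at y' of about ±0.0775 (0.095 is locked). The screwdriver and spool look untouched. Now the latches, pushed from the inside outwards and gently enough not to shift the case.

```bash
cat > latch.py <<'E'
import sys
from bench import *
from fit import *
s=int(sys.argv[1])
if L(current_position())[2]<.1: servo_line(W(*L(current_position())[:2],.12))
move_ptp(W(-.061,s*.035,.12),Q)
servo_line(W(-.061,s*.035,.0665),rate=.1)
f0=RC.T@np.array(current_force())
y=s*.035; 
for i in range(8):
    hit=servo_line(W(-.061,s*.088,.0665),rate=.025,contact_N=3.5 if i else 1.5)
    p=L(current_position()); f=RC.T@np.array(current_force())-f0
    print(hit,np.round(p,4),np.round(f,1),round(current_clock(),2))
    if not hit or (abs(p[1])>.072 and -s*f[1]>3.5): break
servo_line(W(-.061,p[1]-s*.015,.0665),rate=.1)
servo_line(W(-.061,p[1]-s*.015,.13),rate=.2)
E
python3 latch.py 1
```

```text
True [-0.0613  0.0706  0.0662] [ 1.2  0.3 -1.4] 17.47
True [-0.062   0.0845  0.0657] [ 0.9 -0.  -1.5] 18.06
True [-0.0624  0.0855  0.0655] [ 0.5  0.5 -1.4] 18.27
True [-0.0625  0.0864  0.0655] [ 0.5  0.6 -0.4] 18.48
True [-0.0626  0.0869  0.0657] [-0.  -0.6 -0.3] 18.68
False [-0.0621  0.0873  0.066 ] [-1.7 -4.3 -0.5] 18.93
```

```bash
cat > look.py <<'E'
import sys
from bench import *
from fit import *
k=sys.argv[1]
move_ptp(W(-.06,0,.30),Q)
for n in("wrist","side","scene"):
    c=capture(n); cv2.imwrite(f"pics/{n}{k}.png",c["image"]); P=(cloud(c)-C)@RC; x,y,z=P[...,0],P[...,1],P[...,2]
    for s in(1,-1):
        m=(z>.067)&(z<.085)&(abs(x+.06)<.03)&(abs(y*s-.085)<.04); print(n,s,m.sum(),np.round(np.percentile(P[m],[5,50,95],axis=0),4).tolist())
    m=(z>.055)&(z<.061)&(abs(x)<.1)&(abs(y)<.14); print("lid rect",cv2.minAreaRect((P[m][:,:2]*1000).astype(np.float32)))
c=capture("wrist")["image"]; cv2.imwrite(f"pics/c{k}.png",cv2.resize(c[110:300,200:460],(780,570),interpolation=cv2.INTER_CUBIC))
print(current_clock())
E
python3 look.py 4
```

```text
wrist 1 130 [[-0.0691, 0.0946, 0.0681], [-0.0603, 0.0965, 0.076], [-0.0511, 0.0999, 0.0778]]
wrist -1 121 [[-0.0707, -0.0768, 0.0692], [-0.0618, -0.0736, 0.0762], [-0.0528, -0.0715, 0.0778]]
lid rect ((-4.513374328613281, 2.2889785766601562), (240.2675323486328, 163.24009704589844), 89.42477416992188)
side 1 28 [[-0.0698, 0.0948, 0.0679], [-0.0591, 0.0965, 0.0734], [-0.0503, 0.1008, 0.0788]]
side -1 33 [[-0.0689, -0.0792, 0.0673], [-0.0601, -0.0761, 0.075], [-0.0518, -0.0703, 0.0787]]
lid rect ((-3.1572113037109375, 1.6170501708984375), (243.597412109375, 164.261474609375), 89.48216247558594)
scene 1 27 [[-0.068, 0.0901, 0.0674], [-0.0592, 0.0996, 0.0754], [-0.0505, 0.1091, 0.0804]]
scene -1 25 [[-0.0721, -0.0778, 0.0671], [-0.0616, -0.0729, 0.0733], [-0.0533, -0.0632, 0.0804]]
lid rect ((-3.3448104858398438, 2.3747787475585938), (242.32382202148438, 167.52352905273438), 89.47950744628906)
20.675
```

View pics/c4.png

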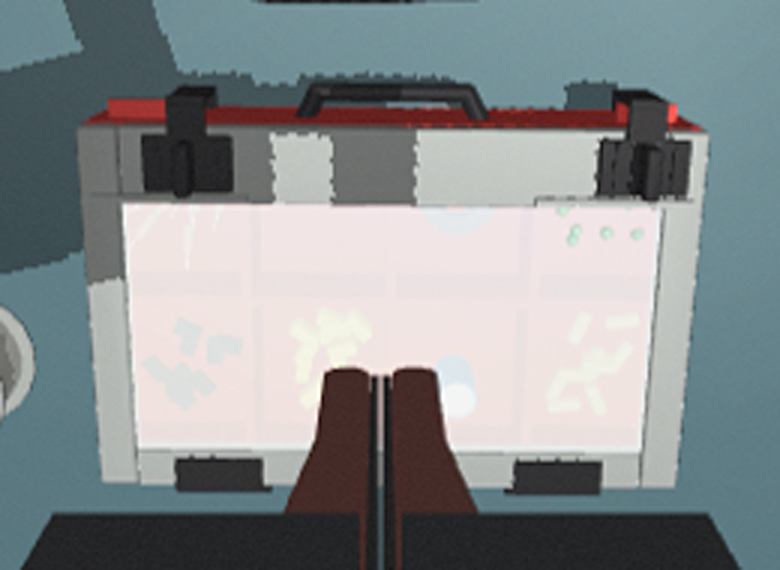

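The left latch went out: its rib is at (648,170) in the crop, near the lid's corner. It reached its stop at a tool y' of about 0.0845, and my extra nudges then shifted the case about 3 mm. The right rib is at (183,168), still inner. For the right latch I'll stop at the first contact near the expected end.

```bash
python3 - <<'E'
from bench import *
from fit import *
s=-1
move_ptp(W(-.061,s*.035,.12),Q)
servo_line(W(-.061,s*.035,.0665),rate=.1)
servo_line(W(-.061,s*.058,.0665),rate=.06)
f0=RC.T@np.array(current_force())
for i in range(6):
    hit=servo_line(W(-.061,s*.089,.0665),rate=.02,contact_N=3.5)
    p=L(current_position()); f=RC.T@np.array(current_force())-f0
    print(hit,np.round(p,4),np.round(f,1),round(current_clock(),2))
    if not hit or p[1]<-.080: break
servo_line(W(-.061,p[1]+.015,.0665),rate=.1)
servo_line(W(-.061,p[1]+.015,.13),rate=.2)
E
python3 look.py 5
```

```text
True [-0.0613 -0.0787  0.0663] [0.1 0.1 0.8] 23.66
True [-0.0617 -0.0788  0.0659] [1.4 0.9 0.7] 23.88
True [-0.0617 -0.0788  0.0657] [0.2 1.1 0.8] 24.09
True [-0.0618 -0.0788  0.0655] [0.6 2.1 1.2] 24.3
True [-0.0618 -0.0788  0.0653] [-0.2  0.8  1.9] 24.51
True [-0.0619 -0.0788  0.0651] [0.3 1.2 1.4] 24.72
wrist 1 129 [[-0.0697, 0.0942, 0.0685], [-0.0609, 0.0961, 0.0751], [-0.0517, 0.0995, 0.0766]]
wrist -1 128 [[-0.0708, -0.0949, 0.0691], [-0.0619, -0.0917, 0.0753], [-0.0529, -0.0896, 0.0768]]
lid rect ((-4.282554626464844, 1.9546737670898438), (240.1302947998047, 163.90145874023438), 89.63082885742188)
side 1 25 [[-0.0688, 0.0932, 0.068], [-0.0588, 0.0964, 0.0749], [-0.0503, 0.1016, 0.0777]]
side -1 30 [[-0.0697, -0.0956, 0.0679], [-0.0614, -0.0929, 0.074], [-0.053, -0.0891, 0.0781]]
lid rect ((-2.99761962890625, 2.132537841796875), (243.9080810546875, 163.4368133544922), 89.51944732666016)
scene 1 23 [[-0.069, 0.0886, 0.0676], [-0.0591, 0.0973, 0.0756], [-0.0507, 0.1009, 0.0806]]
scene -1 18 [[-0.08, -0.0978, 0.0671], [-0.0622, -0.0918, 0.0745], [-0.0528, -0.0891, 0.0795]]
lid rect ((-1.340118408203125, 1.9440460205078125), (241.88299560546875, 170.39842224121094), 89.98624420166016)
26.4417
```

View pics/c5.png

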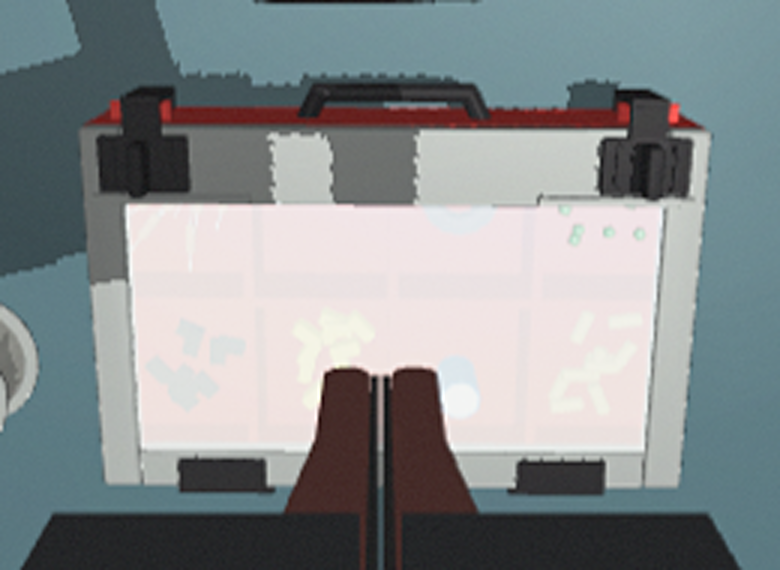

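The crop shows both ribs far out and symmetric, at (138,165) and (650,168). The rib separation is about 0.189 m against an expected 0.190. I'll give the right latch one more gentle push: if it's already at its stop, the case only creeps back towards where it started.

```bash
python3 - <<'E'
from bench import *
from fit import *
move_ptp(W(-.061,-.060,.12),Q)
servo_line(W(-.061,-.060,.0665),rate=.1)
f0=RC.T@np.array(current_force())
for y in np.r_[-.077,-.0785,-np.arange(.079,.0826,.0005)]:
    hit=servo_line(W(-.061,y,.0665),rate=.02,contact_N=12); sleep(.1)
    fs=np.mean([RC.T@np.array(current_force())-f0 for _ in range(5)],0)
    print(y,hit,np.round(L(current_position()),4),np.round(fs,1))
    if hit: break
p=L(current_position())
servo_line(W(-.061,p[1]+.015,.0665),rate=.1)
servo_line(W(-.061,p[1]+.015,.13),rate=.2)
E
python3 look.py 6
```

```text
-0.077 False [-0.061  -0.0769  0.0665] [-2.3 -1.4  0.5]
-0.0785 False [-0.061  -0.0785  0.0665] [-1.1 -1.7  0.7]
-0.079 False [-0.061  -0.0788  0.0665] [-0.8  0.3 -0.4]
-0.0795 False [-0.061  -0.079   0.0665] [-1.5  4.  -1.7]
-0.08 False [-0.0608 -0.0793  0.0665] [-1.   5.4 -1.3]
-0.0805 False [-0.0607 -0.0796  0.0665] [-0.6  6.2 -0.8]
-0.081 False [-0.0605 -0.0801  0.0665] [-1.1  5.9 -1.9]
-0.0815 False [-0.0603 -0.0806  0.0666] [-0.2  6.7 -1.9]
-0.082 False [-0.0602 -0.0811  0.0666] [ 0.5  6.7 -2.6]
-0.0825 False [-0.0601 -0.0816  0.0666] [-0.1  5.7 -3.3]
wrist 1 127 [[-0.0709, 0.0916, 0.0697], [-0.0622, 0.0937, 0.0752], [-0.053, 0.0969, 0.0767]]
wrist -1 127 [[-0.0697, -0.0977, 0.0699], [-0.0608, -0.0942, 0.0751], [-0.0519, -0.092, 0.0767]]
lid rect ((-4.823158264160156, 0.11688995361328125), (163.2254180908203, 240.13038635253906), 0.35834556818008423)
side 1 22 [[-0.0689, 0.0907, 0.0686], [-0.0609, 0.0941, 0.0743], [-0.0507, 0.0968, 0.0776]]
side -1 32 [[-0.0684, -0.0991, 0.0674], [-0.0601, -0.0966, 0.0742], [-0.0509, -0.0928, 0.0786]]
lid rect ((-2.820526123046875, 0.854095458984375), (164.56495666503906, 245.76434326171875), 0.25961434841156006)
scene 1 23 [[-0.0731, 0.0915, 0.0671], [-0.0614, 0.0969, 0.074], [-0.0522, 0.1062, 0.08]]
scene -1 21 [[-0.0717, -0.0961, 0.0678], [-0.0628, -0.0925, 0.0739], [-0.0514, -0.0884, 0.0798]]
lid rect ((-0.7079696655273438, -0.1525726318359375), (166.4154815673828, 241.9434051513672), 0.17335249483585358)
33.8917
```

Under about 6 N the whole case crept back almost to its starting position, and the rib separation didn't change. Both latches are therefore at their stops, so I'm handing in.

```bash
python3 - <<'E'
from bench import *
close_job(); print(current_clock(), current_position())
E
```

```text
the job is handed in; nothing more can be done
the job is handed in; nothing more can be done
```

The lid is shut and both slide latches are pushed out to their stops. I handed the job in at about 34 s, with the gripper clear above the case.

- **Lid:** I pushed it down slowly along its arc with the closed fingertips, then pressed with about 9 N. The lid's outer face then measured about 58 mm above the bench, which is its shut height.
- **Latches:** The ribs ended 188–189 mm apart, against a nominal 190 mm, which is within camera error. Pushing each latch further moved the whole case (about 6 N on the right) and did not change the rib spacing, so I take both as fully out.
- **Case moved slightly:** Repeated nudges at the left latch's stop shifted the case about 3 mm and turned it about 0.5°. The last push on the right latch moved it back to within about 1 mm of where it started.
- **Surroundings:** The spool, screwdriver and components showed no change in the wrist pictures I viewed. I did not view a picture after the last push, and the pliers, vise, iron stand and multimeter were not checked after the start.

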